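Unbolt the sorting turntable

TASK

Unlock the birch turntable: with one fingertip hold the red spring catch right down, and with the other finger slide the bolt's brass tab away from the turntable until it stops; only then let the catch spring up again to lock the bolt in its drawn position, and take the hand clear. Nothing is to be gripped or lifted, and the turntable, cup, mould and oil can stay where they are.

Things in the scene. Friction and masses are not known exactly. Their poses are not given: they have to be found in the camera images.
- stand: Fixed board on the bench with the turntable and, at one end, its bolt. Origin on the bench (z 0) under the bolt; z up; +y along the bolt to the turntable, axis at y 280 mm. Grey housing x -18 to 18 mm; cheeks y -97 to -3, top 56 mm; straps and front guide (y 73 to 107) top 57.5 mm; bar 22 mm wide, top 53 mm. All heights are above the bench. Place and yaw vary
- catch_top (a point): Centre of the top of the red ribbed catch plate, at (0, -45) mm on the stand; 34 mm wide (stand x), 64 mm long (stand y -77 to -13 mm); top 69 mm above the bench when up, 61 mm when right down. It stays level and only moves up and down, so a fingertip may slide along it while pressing. The point rides with it
- tab (a point): The bolt's brass finger tab, an upright plate 28 mm wide (stand x), 8 mm thick (stand y), reaching from the bar to 90 mm above the bench. Point at its middle, 75 mm above the bench: at (0, 30) mm on the stand when the bolt is shot, (0, 5) mm when fully drawn. To draw the bolt push the tab on its turntable side. Rides with the bolt
- bolt (a joint): Bolt travel in m along the stand's -y: 0 = shot, tip 15 mm inside the turntable's rim (the start); 0.025 = fully drawn, at its stop. Slides stiffly (about 2 N), stays where it is left. Locked by the catch at 0 (1.5 mm play) and, from 0.0235 on, once the catch is let up there
- catch (a joint): How far the catch is pressed, in m: 0 = up, 0.008 = right down on its stop. Spring 3 N at the top, 7 N right down. The bolt is free when it is deeper than 0.005. Let go in mid-travel it rises against the bar and stays at about 0.005; with the bolt fully drawn it rises to 0 through a second hole and locks the bolt
- turntable (a joint): Turn of the turntable in rad, 0 at the start. Birch disc 300 mm across, underside 40 mm and top 58 mm above the bench, brass strike plates in its edge. Held by the bolt; turns easily once the bolt is drawn
- cup: Blue enamel cup with a white rim, 82 mm across, 76 mm high with a side handle, standing on the turntable. Origin at the centre of its underside, z up its axis. Leave alone
- mould: Dark horn button mould, a block 64 x 100 x 20 mm with five pale bone buttons seated in its top (23 mm with the buttons), lying on the turntable. Origin at the centre of its underside, z up. Leave alone
- oil_can: Squat brass oil can, 74 mm across, body 64 mm high, thin spout up to 115 mm leaning 30 mm to its own +x; stands on the bench beside the bolt. Origin at the centre of its underside, z up. Leave alone

How it is judged:
On the way:
1. the bolt is fully drawn with the catch still held down (value of joint bolt above 0.0232 m and value of joint catch above 0.0053 m), for 0.1 s.
At the end, for the whole second after the job is handed in: The bolt is drawn at least 22.5 of its 25 mm, the catch has sprung up to within 1.5 mm of its top and so locks it there, the turntable has not turned more than 0.06 rad, and cup, mould and oil can stand upright within 15 mm of where they were (value of joint bolt above 0.0225 m and value of joint catch below 0.0015 m and value of joint turntable between -0.06 and 0.06 rad and distance of each of cup, mould, oil_can from where it was at the start of the episode below 0.015 m and angle between each of cup, mould, oil_can's own z axis and vertical below 0.15 rad); the robot touches nothing.
It fails at once if the catch is let up while the bolt is in mid-travel (value of joint bolt between 0.006 and 0.021 m and value of joint catch below 0.0052 m).
It fails at once if the turntable is turned (value of joint turntable above 0.15 rad or value of joint turntable below -0.15 rad).
It fails at once if the cup, the mould or the oil can is pushed, lifted or carried (distance of any of cup, mould, oil_can from where it was at the start of the episode above 0.03 m).
It also fails if it takes over 35 s, if anything falls off the work surface, if the arm or the gripper's body presses on something with over 40 N, if the wrist force passes 120 N, or if a joint passes its speed limit or range.

ROBOT

A 6-joint arm with a two-finger parallel gripper is mounted at the origin on the work surface. World frame = base frame: x ahead of the robot, y to its left, z up, the work surface at z = 0. Lengths are in m, angles in rad, forces in N, time in s.
With the tool pointing down it reaches from about 0.35 to 0.975 m from the base axis. Payload 4.9 kg.
Tool frame: the origin (TCP) lies between the finger pads; the fingertips stand 19 mm ahead of it and the grasp point (between the pads) is the TCP; z points along the fingers, y is the line along which they close (so a half turn about z gives the same grasp; the last joint's range is limited). The gripper opens to 85 mm and grips with 20 to 120 N. Pads are 22 mm wide; open, the fingers measure 114 mm over their backs; the gripper's body (76 mm by 85 mm) begins 54 mm behind the grasp point. The pads swing forward as they close: fully open they stand 13 mm farther back than shut.
Start: joints at [-1.365, 0.053, 1.613, -0, 1.476, -0.119], TCP at [0.199, -0.592, 0.211] pointing down, gripper open.
Joint ranges: [-3.01, 3.01], [-1.01, 2.22], [0.06, 2.58], [-1.02, 4.17], [0.09, 2.62], [-3.14, 3.14]. Speed limits (rad/s): [2.57, 2.57, 3.14, 3.14, 3.14, 3.14].

INTERFACE

Orientations are given as a unit quaternion [w, x, y, z].
In Python, from plant import arm gives the robot as it stands.
- The arm moves only by the tool send_rows, never from a script. Its argument "moves" is a list of rows, each an object with "linear": the shift along the tool's x, y, z normalised to -1 to 1, where 1 is 0.5 m, a list of three; "twist": the turn, a rotation vector about the tool's x, y, z normalised to -1 to 1, where 1 is 45 degrees, a list of three; "grip": the opening, from -1 (shut) to 1 (fully open). A call has 1 to 20 rows; each row shifts and turns the commanded pose from where the row before left it, along the tool's axes as they then stand; what a row does not reach is not made up. A row lasts 1/8 s, in which the tool goes at most 62.5 mm and 10.7 degrees, less where a joint would pass 70% of its speed; a pose out of reach is approached as far as the arm can. A call with a number of a shift or a turn outside -1 to 1 is refused whole. A call with a gripper value outside its range is refused whole. The fingers move at their own pace and stop on an object; "force" is the grip in N (left out, the last holds). Time passes only in rows, so rows that do not move let the fingers close. It gives the time, the measured TCP pose, the force, the opening and the grip force at its end, in the units of the state.
- arm.get_state(): the state, without advancing time (a new reading comes with each control period).
- arm.get_image(name): name is "scene" or "top"; returns a dict with "pixels" (384x512x3 uint8, red, green, blue), "fx", "fy", "cx", "cy" (pixels), "position" and "rotation" of the camera in the world. Camera axes: x right, y down, z forward; pixel columns grow to the right and rows downward; lengths in m; the calibration is good to about 2 mm. A picture is of the moment at which its call begins. There is no depth.
- arm.hand_in(): hands the job in; it is judged then, once.
Trained networks look in a picture, given as the dict that the camera call returned (one of the last four; its "shot" number tells which), for a name from the list of things; names that differ only in an ending like _2 or _b are one class to them, and where a whole thing is asked for, a point or a joint stands for the part that bears it (a point fixed in the world has none). Each returns a list of dicts, best first, with "conf" (0 to 1); they miss things now and then, are a little off and sometimes report something else, mostly with a low value. They report only what shows in the picture. A call takes as long as a camera call.
- arm.recognise(picture, thing): "box" ([left, top, right, bottom] in pixels, round what is visible of it).
- arm.outline_of(picture, thing): "mask" (384x512 bool, what is visible of it) and "box" ([left, top, right, bottom] in pixels, round what is visible of it).
- arm.landmark_of(picture, thing): "at" ([row, column] in pixels: a listed point, or the origin of a listed thing).
The state is a dict: "time_s": time; "joints": joint angles; "dq": joint speeds; "tau": joint torques, N m; "ee_pos": TCP position; "eef_rot": TCP orientation; "contact_force": force on the tool from outside, world axes, zero at the start; "wrist_torque": the same for the moment, N m; "grip_width": finger opening in m; "finger_force": force on a finger pad.
Only numpy, scipy, OpenCV 4.12 (cv2) and the standard library are available. Lean on these libraries where they do the work, as an engineer would, in place of code of your own. Each camera call takes 0.05 s, during which the arm holds its last target. There are 200 camera calls.

## Working session

There is one attempt and no reset: what is moved stays moved. The work goes in short steps, Python scripts to look and compute and a tool call to move; the robot and the scene stay as the last step left them, time stands still between calls to the robot, and variables do not carry over. Pictures are saved under pics/ and viewed, at most 13 in all, crops included, and the job is handed in when it is done.

Besides the shell and the picture viewer there is one more tool, called by a JSON object that holds its "op" and its "data". send_rows: Moves the arm, as the interface text tells. Its arguments: {"type":"object","properties":{"moves":{"type":"array","items":{"type":"object","properties":{"linear":{"type":"array","items":{"type":"number"}},"twist":{"type":"array","items":{"type":"number"}},"grip":{"type":"number"}}}},"force":{"type":"number"}},"required":["moves"]}

```bash
mkdir -p pics; cat > h.py <<'E'
import numpy as np, cv2
from plant import arm
def ray(im,at,z):
    r,c=at; d=np.array(im["rotation"])@np.array([(c-im["cx"])/im["fx"],(r-im["cy"])/im["fy"],1.]); p=np.array(im["position"])
    return p+d*(z-p[2])/d[2]
def proj(im,P):
    q=np.array(im["rotation"]).T@(np.array(P)-np.array(im["position"])); return im["fx"]*q[0]/q[2]+im["cx"],im["fy"]*q[1]/q[2]+im["cy"]
def save(im,n): cv2.imwrite("pics/"+n,cv2.cvtColor(im["pixels"],cv2.COLOR_RGB2BGR))
E
python3 - <<'E'
from h import *
s=arm.get_state(); print({k:np.round(s[k],4) for k in s})
ims=[]
for n in("top","scene"):
    im=arm.get_image(n); save(im,n+"0.png"); print(n,np.round(im["position"],3),im["fx"]);ims.append(im["pixels"])
    for t,z in(("stand",0),("catch_top",.069),("tab",.075),("turntable",.058),("cup",.058),("mould",.058),("oil_can",0)):
        for l in arm.landmark_of(im,t)[:2]: print(t,np.round(l["at"]),round(l["conf"],2),np.round(ray(im,l["at"],z),4))
E
```

```text
{'time_s': np.float64(0.0), 'joints': array([-1.365 ,  0.0533,  1.6143,  0.    ,  1.476 , -0.119 ]), 'dq': array([-0.001 ,  0.0002, -0.0002, -0.0007,  0.0002, -0.0013]), 'tau': array([-1.00000e-04, -3.93672e+01, -3.70179e+01, -1.00000e-04,
        7.00000e-03,  0.00000e+00]), 'ee_pos': array([ 0.1993, -0.5917,  0.2099]), 'eef_rot': array([-0.001 ,  0.9868,  0.1617, -0.    ]), 'contact_force': array([ 1.2004, -0.4658,  0.0729]), 'wrist_torque': array([ 0.0545, -0.0065,  0.025 ]), 'finger_force': np.float64(0.0), 'grip_width': np.float64(0.0851)}
top [0.471 0.014 0.906] 453.09820673180064Traceback (most recent call last):
  File "<stdin>", line 7, in <module>
  File "h.py", line 4, in ray
    r,c=at; d=np.array(im["rotation"])@np.array([(c-im["cx"])/im["fx"],(r-im["cy"])/im["fy"],1.]); p=np.array(im["position"])
              ~~~~~~~~~~~~~~~~~~~~~~~~^~~~~~~~~~~~~~~~~~~~~~~~~~~~~~~~~~~~~~~~~~~~~~~~~~~~~~~~~~~
ValueError: matmul: Input operand 1 has a mismatch in its core dimension 0, with gufunc signature (n?,k),(k,m?)->(n?,m?) (size 3 is different from 4)
```

View pics/top0.png

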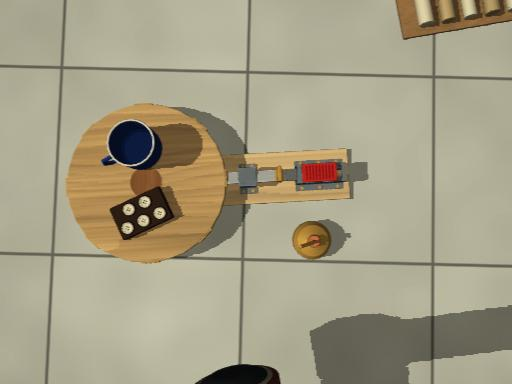

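The top view shows the turntable at about (147,182), the brass tab at (278,174), the red catch at (320,173) and the oil can at (312,240). The camera rotation comes as a quaternion, so I'll fix the helper.

```bash
sed -i 's/np.array(im\["rotation"\])/RM(im)/g; 2a from scipy.spatial.transform import Rotation as R\ndef RM(im): return R.from_quat(np.array(im["rotation"]),scalar_first=True).as_matrix()' h.py
python3 - <<'E'
from h import *
for n in("top","scene"):
    im=arm.get_image(n); save(im,n+"0.png"); print(n,np.round(im["position"],3),im["fx"])
    for t,z in(("stand",0),("catch_top",.069),("tab",.075),("turntable",.058),("cup",.058),("mould",.058),("oil_can",0)):
        for l in arm.landmark_of(im,t)[:2]: print(t,np.round(l["at"]),round(l["conf"],2),np.round(ray(im,l["at"],z),4))
E
```

```text
top [0.471 0.014 0.906] 453.09820673180064
stand [177. 293.] 0.68 [ 0.5542 -0.0495  0.    ]
stand [173. 280.] 0.41 [ 0.5618 -0.0218  0.    ]
catch_top [172. 319.] 0.72 [ 0.5589 -0.0919  0.069 ]
tab [171. 281.] 0.73 [ 0.5569 -0.0216  0.075 ]Traceback (most recent call last):
  File "<stdin>", line 5, in <module>
ValueError: it knows: catch_top, cup, mould, oil_can, stand, tab
```

```bash
python3 - <<'E'
from h import *
for n in("top","scene"):
    im=arm.get_image(n); save(im,n+"0.png"); print(n,np.round(im["position"],3))
    for t,z in(("stand",0),("catch_top",.069),("tab",.075),("cup",.058),("mould",.058),("oil_can",0)):
        for l in arm.landmark_of(im,t)[:1]: print(t,np.round(l["at"],1),round(l["conf"],2),np.round(ray(im,l["at"],z),4))
    p=im["pixels"].astype(int); m=((p[...,0]>130)&(p[...,1]<60)&(p[...,2]<70)).astype(np.uint8)
    k,lab,st,ce=cv2.connectedComponentsWithStats(m); i=1+st[1:,4].argmax()
    rc=np.argwhere(lab==i); w=np.array([ray(im,q,.069)[:2] for q in rc])
    c,(a,b),th=cv2.minAreaRect((w*1000).astype(np.float32)); print("red",st[i],c,a,b,th)
    if n=="top":
        for l in arm.outline_of(im,"tab")[:1]:
            print("tabbox",l["box"],l["conf"])
        hs=cv2.HoughCircles(cv2.cvtColor(im["pixels"],cv2.COLOR_RGB2GRAY),cv2.HOUGH_GRADIENT,1,100,param1=100,param2=30,minRadius=70,maxRadius=90)
        for h in hs[0][:2]: print("disc",h,ray(im,(h[1],h[0]),.058))
E
```

```text
top [0.471 0.014 0.906]
stand [177.5 296.2] 0.61 [ 0.5529 -0.0551  0.    ]
catch_top [168.2 317.2] 0.98 [ 0.565  -0.0885  0.069 ]
tab [171.3 282.5] 0.56 [ 0.557  -0.0239  0.075 ]
cup [147.7 143.7] 0.71 [0.5967 0.2377 0.058 ]
mould [212.  146.3] 0.85 [0.4759 0.2281 0.058 ]
oil_can [239.4 313.8] 0.85 [ 0.4302 -0.0928  0.    ]
red [302 162  35  20 606] (558.4415283203125, -92.13203430175781) 33.247806549072266 63.67905044555664 4.644766807556152
tabbox [228.0, 165.1, 302.0, 184.8] 0.65
disc [147.5 180.5  77.3] [0.53498693 0.22813591 0.058     ]
scene [0.773 0.455 0.647]
stand [186.9 233.8] 0.86 [ 0.5528 -0.0471  0.    ]
catch_top [150.4 219.7] 0.54 [ 0.5556 -0.0996  0.069 ]
tab [174.1 238. ] 0.63 [ 0.5556 -0.0147  0.075 ]
cup [291.4 288.8] 0.56 [0.5972 0.2421 0.058 ]
mould [253.3 349.5] 0.57 [0.4662 0.2346 0.058 ]
oil_can [157.  271.2] 0.93 [ 0.4337 -0.0853  0.    ]
red [208 144  26  22 231] (559.3199462890625, -87.74014282226562) 30.158279418945312 63.372840881347656 4.777127742767334
```

View pics/scene0.png

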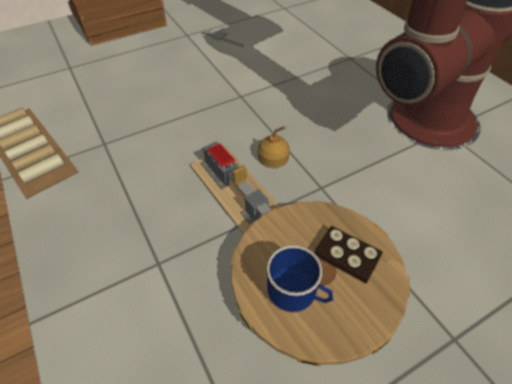

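The scene view shows the catch at (220,157), the tab at (240,174), the front guide at (256,203) and the oil can at (273,150), which agrees with the top view. The stand origin is about (0.5555, -0.048) with a yaw of about 4.5°. I'll turn the tool y along the bolt, set an opening of 60 mm and go above the start place.

{"op": "send_rows", "data": {"moves": [{"linear": [0,0,0],"twist": [0,0,0.157],"grip": 0.41},{"linear": [0,0,0],"twist": [0,0,0.157],"grip": 0.41},{"linear": [0.066,-0.087,0],"twist": [0,0,0],"grip": 0.41},{"linear": [0.066,-0.087,0],"twist": [0,0,0],"grip": 0.41},{"linear": [0.066,-0.087,0],"twist": [0,0,0],"grip": 0.41},{"linear": [0.066,-0.087,0],"twist": [0,0,0],"grip": 0.41},{"linear": [0.066,-0.087,0],"twist": [0,0,0],"grip": 0.41},{"linear": [0.066,-0.087,0],"twist": [0,0,0],"grip": 0.41},{"linear": [0.066,-0.087,0],"twist": [0,0,0],"grip": 0.41},{"linear": [0.066,-0.087,0],"twist": [0,0,0],"grip": 0.41},{"linear": [0.066,-0.087,0],"twist": [0,0,0],"grip": 0.41},{"linear": [0.066,-0.087,0],"twist": [0,0,0],"grip": 0.41},{"linear": [0.066,-0.087,0],"twist": [0,0,0],"grip": 0.41},{"linear": [0.066,-0.087,0],"twist": [0,0,0],"grip": 0.41},{"linear": [0,0,0],"twist": [0,0,0],"grip": 0.41},{"linear": [0,0,0],"twist": [0,0,0],"grip": 0.41}]}}

```text
time_s: 3.05
ee_pos: [0.5533, -0.0411, 0.211]
eef_rot: [0.0, 0.999, 0.039, -0.0]
contact_force: [0.3, -0.4, -0.6]
grip_width: 0.06
finger_force: 0.0
```

```bash
cat >> h.py <<'E'
O=np.array([.5555,-.048]); YS=np.array([-.0785,.9969]); XS=np.array([.9969,.0785])
def st():
    s=arm.get_state(); Rm=R.from_quat(s["eef_rot"],scalar_first=True).as_matrix(); d=np.array(s["ee_pos"][:2])-O
    print("t",round(s["time_s"],2),"ee",np.round(s["ee_pos"],4),"stand mm",np.round([1e3*d@XS,1e3*d@YS],1),"yaw",np.round(np.degrees(np.arctan2(Rm[1,0],Rm[0,0])),2),"z",np.round(Rm[:,2],3),"F",np.round(s["contact_force"],1),"w",round(float(s["grip_width"]),4))
def crop(n,f,c,h=50,w=65):
    im=arm.get_image(n); save(im,"t.png"); r,q=int(c[0]),int(c[1]); a=im["pixels"][r-h:r+h,q-w:q+w,::-1]; cv2.imwrite("pics/"+f,cv2.resize(a,None,fx=6,fy=6,interpolation=cv2.INTER_CUBIC)); return im
E
python3 -c "
from h import *
st(); crop('scene','s1.png',(160,235))"
```

```text
t 3.05 ee [ 0.5533 -0.0411  0.211 ] stand mm [-1.7  7. ] yaw 4.51 z [-0. -0. -1.] F [ 0.3 -0.4 -0.6] w 0.06
```

View pics/s1.png

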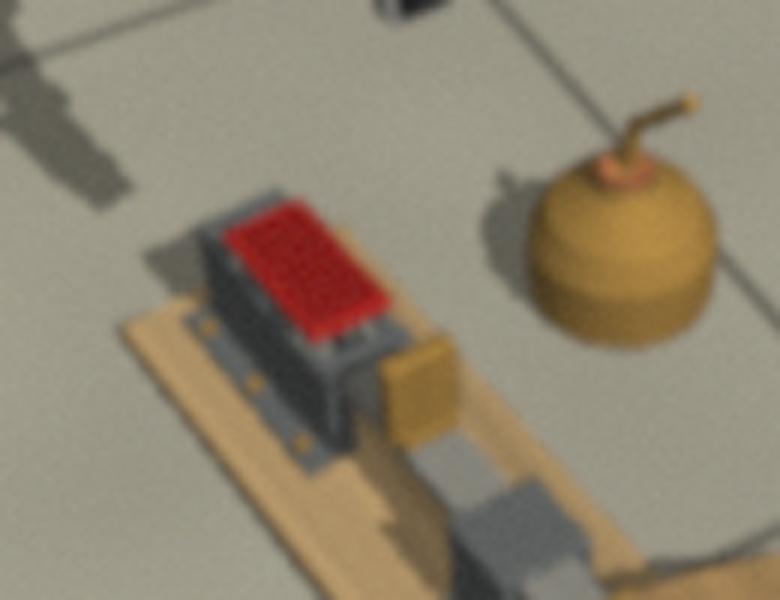

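The crop shows the tab's turntable-side face with top corners near (388,370) and (458,345) and bottom corners near (405,448) and (462,415). The catch corners are near (222,235), (293,200), (390,300) and (315,340). Next I'll check the stand estimate against these.

```bash
python3 - <<'E'
from h import *
from scipy.optimize import least_squares
im=arm.get_image("scene")
P=[(-14,34,90),(14,34,90),(-14,34,53),(14,34,53),(-17,-77,69),(17,-77,69),(17,-13,69),(-17,-13,69)]
obs=np.array([(458,345),(388,370),(462,415),(405,448),(293,200),(222,235),(315,340),(390,300)])/6+[170,110]
def pr(v):
    c,s=np.cos(v[2]),np.sin(v[2]); return np.array([proj(im,(v[0]+(c*x-s*y)/1e3,v[1]+(s*x+c*y)/1e3,z/1e3)) for x,y,z in P])
v0=[.5555,-.048,.0785]
print(np.round((pr(v0)-obs),1).tolist())
r=least_squares(lambda v:(pr(v)-obs).ravel(),v0,x_scale=[.01,.01,.1]); print(r.x,np.round(r.fun.reshape(-1,2),1).tolist())
E
```

```text
[[-1.4, -1.7], [-1.6, -0.0], [-1.5, -1.1], [-3.5, -0.8], [0.1, -2.1], [-1.7, -1.8], [-2.1, -1.4], [-0.7, -1.4]]
[ 0.55423471 -0.04321664  0.10843964] [[0.6, -0.8], [0.6, 1.2], [0.5, -0.1], [-1.3, 0.4], [0.5, -0.7], [-1.0, -0.1], [-0.6, 0.0], [0.6, -0.3]]
```

The two views differ by about 4 mm, so I'll take the origin as (0.555, -0.0455). I'll widen to 64 mm, centre at stand y +10, go down part-way and look.

{"op": "send_rows", "data": {"moves": [{"linear": [0.0026,-0.0112,0.04],"twist": [0,0,0],"grip": 0.506},{"linear": [0,0,0.07],"twist": [0,0,0],"grip": 0.506},{"linear": [0,0,0.06],"twist": [0,0,0],"grip": 0.506},{"linear": [0,0,0],"twist": [0,0,0],"grip": 0.506},{"linear": [0,0,0],"twist": [0,0,0],"grip": 0.506}]}}

```text
time_s: 3.78
ee_pos: [0.5546, -0.0356, 0.1266]
eef_rot: [0.0, 0.999, 0.039, 0.0]
contact_force: [0.1, -0.3, 0.7]
grip_width: 0.0642
finger_force: 0.0
```

```bash
sed -i 's/^O=np.array(\[.*\]); YS/O=np.array([.555,-.0455]); YS/' h.py; python3 -c "
from h import *
st(); crop('scene','s2.png',(160,235))"
```

```text
t 3.77 ee [ 0.5546 -0.0356  0.1266] stand mm [0.3 9.9] yaw 4.45 z [ 0.001 -0.    -1.   ] F [ 0.1 -0.3  0.7] w 0.0642
```

View pics/s2.png

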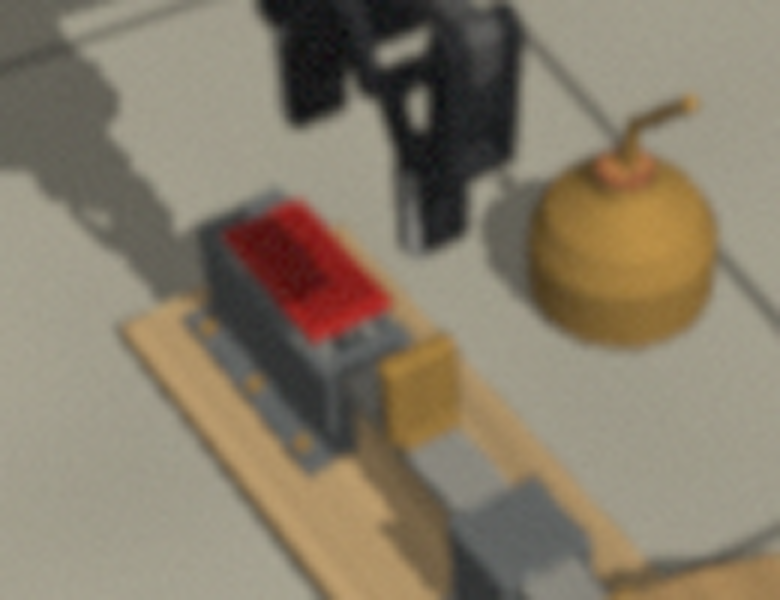

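The crop shows finger B's tip at about (400-465, 235-255) and finger A's tip at about (290-345, 105-125). I'll check their position relative to the tab by projection.

```bash
python3 - <<'E'
from h import *
im=arm.get_image("scene")
P=np.array([.5546,-.0356])
for z in(.095,.1,.105,.11):
    print(z,[np.round((np.array(proj(im,(*(P+XS*x/1e3+YS*y/1e3),z)))-[170,110])*6).tolist() for x,y in((11,32),(11,40),(-11,40),(11,-32),(-11,-32))])
E
```

```text
0.095 [[402.0, 375.0], [415.0, 391.0], [472.0, 362.0], [301.0, 260.0], [357.0, 234.0]]
0.1 [[401.0, 365.0], [414.0, 380.0], [472.0, 352.0], [300.0, 249.0], [356.0, 223.0]]
0.105 [[400.0, 354.0], [414.0, 370.0], [471.0, 341.0], [299.0, 239.0], [355.0, 213.0]]
0.11 [[400.0, 344.0], [413.0, 359.0], [471.0, 330.0], [298.0, 228.0], [354.0, 202.0]]
```

```bash
python3 - <<'E'
from h import *
im=arm.get_image("scene"); s=arm.get_state(); print(s["ee_pos"],s["time_s"]); save(im,"now.png")
f=lambda P,z,l:[np.round((np.array(proj(im,(*(P+XS*x/1e3+YS*y/1e3),z)))-[170,110])*6).tolist() for x,y in l]
for z in(.14,.15,.16,.17): print(z,f(np.array([.5546,-.0356]),z,((11,32),(11,40),(-11,40),(11,-32))))
for z in(.19,.21,.23,.25): print(z,f(np.array([.5533,-.0411]),z,((11,30),(11,38),(-11,38),(11,-30))))
im=crop('top','t2.png',(170,300))
print(proj(im,(.5546,-.0356,.1266)))
E
```

```text
[ 0.55544377 -0.03561866  0.12794425] 3.925
0.14 [[395.0, 277.0], [409.0, 293.0], [469.0, 264.0], [290.0, 161.0]]
0.15 [[394.0, 254.0], [407.0, 270.0], [468.0, 241.0], [288.0, 138.0]]
0.16 [[392.0, 231.0], [406.0, 246.0], [467.0, 217.0], [285.0, 114.0]]
0.17 [[390.0, 206.0], [404.0, 222.0], [466.0, 193.0], [282.0, 89.0]]
0.19 [[379.0, 140.0], [393.0, 155.0], [456.0, 127.0], [276.0, 31.0]]
0.21 [[375.0, 88.0], [389.0, 103.0], [454.0, 74.0], [270.0, -21.0]]
0.23 [[371.0, 33.0], [386.0, 48.0], [452.0, 20.0], [264.0, -76.0]]
0.25 [[367.0, -25.0], [382.0, -9.0], [450.0, -38.0], [257.0, -133.0]]
(np.float64(290.6514192993246), np.float64(169.78747533426989))
```

View pics/t2.png

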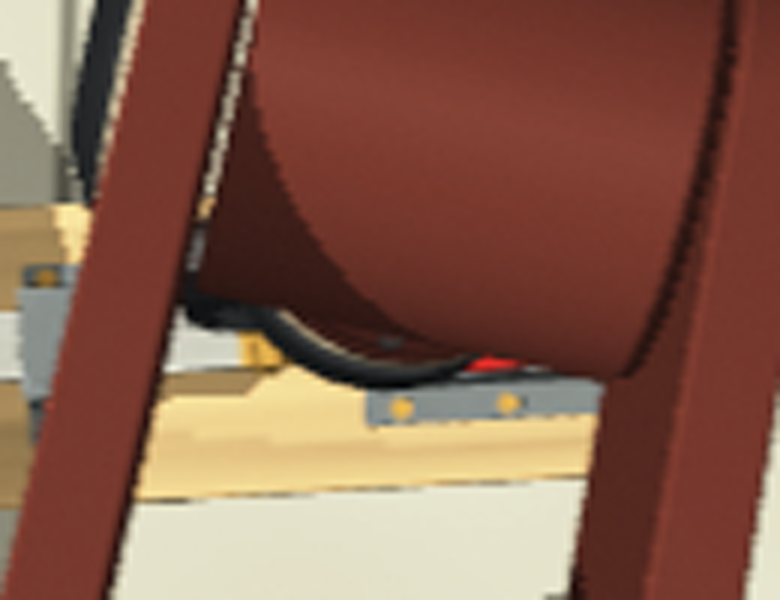

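The finger tips appear farther up the image than predicted, so either the height or the place differs. I'll draw predicted points on a wider view to settle it.

```bash
python3 - <<'E'
from h import *
im=arm.get_image("scene"); st()
a=cv2.resize(im["pixels"][60:210,150:350,::-1],None,fx=4,fy=4,interpolation=cv2.INTER_CUBIC)
P=np.array([.5546,-.0356])
def dot(p,c):
    u=(np.array(proj(im,p))-[150,60])*4+2; cv2.circle(a,tuple(int(t) for t in u),3,c,-1)
for z in np.arange(.107,.30,.02): dot((*P,z),(0,255,0))
for y in(-32,32):
  for x in(-11,11): dot((*(P+XS*x/1e3+YS*y/1e3),.112),(255,0,255))
for y in(34,):
  for x in(-14,14): dot((*(O+XS*x/1e3+YS*y/1e3),.09),(255,255,0))
cv2.imwrite("pics/s3.png",a)
E
```

```text
t 4.03 ee [ 0.5552 -0.0355  0.1276] stand mm [ 0.9 10. ] yaw 4.47 z [ 0.002 -0.    -1.   ] F [ 0.4  0.5 -0.3] w 0.0642
```

View pics/s3.png

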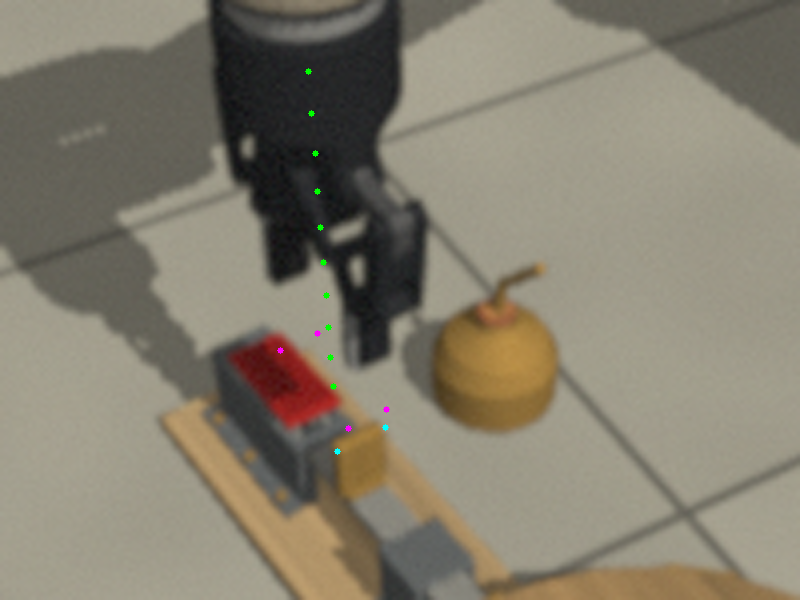

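The tool axis matches the predicted line, but the tips look about 40 mm nearer the top. The shadow on the catch will converge with tip A as it goes down, so I'll descend 24 mm in steps and watch the force.

{"op": "send_rows", "data": {"moves": [{"linear": [0,0,0.016],"twist": [0,0,0],"grip": 0.506},{"linear": [0,0,0.016],"twist": [0,0,0],"grip": 0.506},{"linear": [0,0,0.016],"twist": [0,0,0],"grip": 0.506},{"linear": [0,0,0],"twist": [0,0,0],"grip": 0.506}]}}

```text
time_s: 4.53
ee_pos: [0.5534, -0.0351, 0.1006]
eef_rot: [-0.0, 0.999, 0.039, -0.001]
contact_force: [0.5, 0.5, 0.2]
grip_width: 0.0644
finger_force: 0.0
```

```bash
python3 - <<'E'
from h import *
im=arm.get_image("scene"); st(); print("base",proj(im,(0,0,0)), "cam",im["fx"],im["cx"],im["cy"],im["pixels"].shape)
a=cv2.resize(im["pixels"][60:210,150:350,::-1],None,fx=4,fy=4,interpolation=cv2.INTER_CUBIC)
cv2.imwrite("pics/s4.png",a)
E
```

```text
t 4.58 ee [ 0.5539 -0.0352  0.1013] stand mm [-0.3 10.4] yaw 4.48 z [-0.001  0.    -1.   ] F [0.1 0.3 0.3] w 0.0643
base (np.float64(432.04436060673333), np.float64(117.77054681141546)) cam 382.84014589650076 257.49117897826966 193.24848174493775 (384, 512, 3)
```

View pics/s4.png

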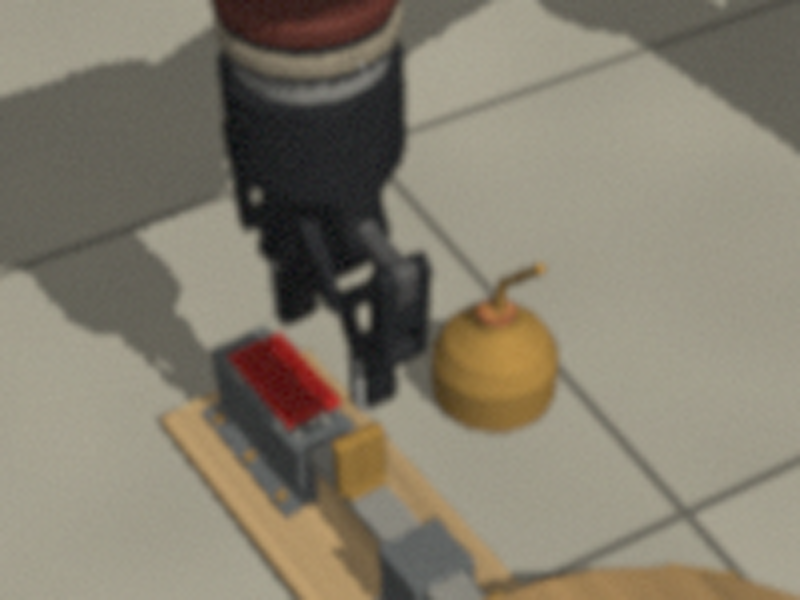

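Tip B is now near (350-395, 403) and tip A near (290, 320); both are still clear of everything and no force shows. The apparent offset remains, so I'll raise and back off to where both cameras see the gripper, and triangulate it.

{"op": "send_rows", "data": {"moves": [{"linear": [0,0,-0.1],"twist": [0,0,0],"grip": 0.506},{"linear": [0,0,-0.1],"twist": [0,0,0],"grip": 0.506},{"linear": [-0.08,0,0],"twist": [0,0,0],"grip": 0.506},{"linear": [-0.08,0,0],"twist": [0,0,0],"grip": 0.506},{"linear": [-0.08,0,0],"twist": [0,0,0],"grip": 0.506},{"linear": [-0.08,0,0],"twist": [0,0,0],"grip": 0.506},{"linear": [0,0,0],"twist": [0,0,0],"grip": 0.506}]}}

```text
time_s: 5.45
ee_pos: [0.3937, -0.0479, 0.2025]
eef_rot: [0.0, 0.999, 0.039, 0.001]
contact_force: [0.4, 0.2, 0.4]
grip_width: 0.0643
finger_force: 0.0
```

```bash
python3 - <<'E'
from h import *
st(); s=arm.get_state(); E=np.array(s["ee_pos"]); out=[]
for n,w in(("top",200),("scene",200)):
    im=arm.get_image(n); u0=np.array(proj(im,E)); c0=np.clip((u0-[100,75]).astype(int),0,[312,234]); print(n,u0,c0)
    a=cv2.resize(np.ascontiguousarray(im["pixels"][c0[1]:c0[1]+150,c0[0]:c0[0]+200,::-1]),None,fx=4,fy=4,interpolation=cv2.INTER_CUBIC)[:,:]
    for y in(-32,32):
      for x in(-11,11):
        u=(np.array(proj(im,E+[*(XS*x/1e3+YS*y/1e3),-.012]))-c0)*4+2; cv2.circle(a,tuple(int(t) for t in u),3,(255,0,255),-1)
    out.append(cv2.resize(a,(400,300)))
    save(im,"r_"+n+".png")
cv2.imwrite("pics/both.png",np.hstack(out))
E
```

```text
t 5.45 ee [ 0.3937 -0.0479  0.2025] stand mm [-160.9   10.3] yaw 4.42 z [ 0.002 -0.001 -1.   ] F [0.4 0.2 0.4] w 0.0643
top [299.5867416  268.70747958] [199 193]
scene [301.33826761  87.70035042] [201  12]
```

View pics/both.png

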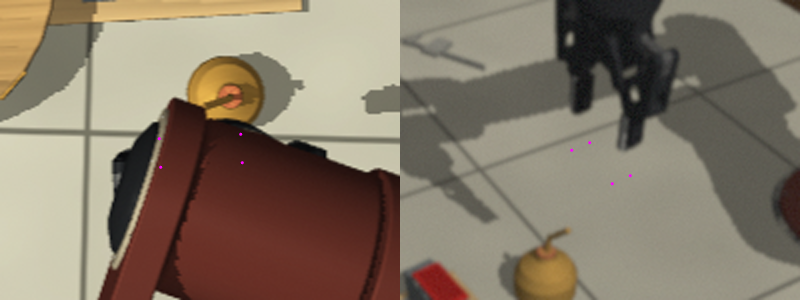

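In the top camera the gripper parts show at about columns 259 and 355, so their centre is about 309. In the scene view tip B is near (315,86). I'll fit a constant offset between the reported TCP and the tips over the poses seen.

```bash
python3 - <<'E'
from h import *
from scipy.optimize import least_squares
im=arm.get_image("scene"); st()
D=[]
for E,s,o,B,A in(((.5550,-.0356,.1272),6,(170,110),(434,247),(318,117)),((.5538,-.0352,.1010),4,(150,60),(373,402),(298,316)),((.3937,-.0479,.2025),2,(201,12),(229,143),(182,107))):
    D+=[(E,1,np.array(B)/s+o),(E,-1,np.array(A)/s+o)]
def f(v): return np.ravel([np.array(proj(im,np.array(E)+[*(XS*v[0]+YS*(v[1]+g*v[3])),v[2]]))-u for E,g,u in D])
r=least_squares(f,[0,0,0,.037]); J=np.linalg.inv(r.jac.T@r.jac)
print(np.round(r.x*1e3,1),"sd",np.round(np.sqrt(np.diag(J))*1e3,1),np.round(r.fun.reshape(-1,2),1).tolist())
t=arm.get_image("top"); p=t["pixels"]; 
for v in(r.x,):
  for E in((.3937,-.0479,.2025),):
    print([np.round(proj(t,np.array(E)+[*(XS*v[0]+YS*(v[1]+g*v[3])),v[2]])) for g in(1,-1)])
for fx in ([0,0,-.012],[-.02,-.04,-.012],[0,0,.028]):
    print(fx,np.round(least_squares(lambda q:f([*fx,q[0]]),[.037]).fun.reshape(-1,2),1).tolist())
E
```

```text
t 5.6 ee [ 0.3955 -0.0479  0.2027] stand mm [-159.2   10.1] yaw 4.48 z [ 0.001 -0.    -1.   ] F [-0.6 -0.4  0.1] w 0.064
[ 3.5  8.7 33.8 34.7] sd [2.8 4.  4.1 1. ] [[-0.4, -1.0], [-0.7, -0.6], [-0.1, -0.3], [-0.6, 0.0], [0.8, 0.9], [0.9, 0.9]]
[array([272., 271.]), array([319., 268.])]
[0, 0, -0.012] [[-0.3, 12.9], [0.2, 13.6], [-0.1, 12.7], [0.3, 13.4], [-3.3, 18.6], [-2.0, 18.6]]
[-0.02, -0.04, -0.012] [[-1.7, -2.3], [-2.3, -2.1], [-1.5, -2.4], [-2.2, -2.3], [-7.1, 5.5], [-7.0, 5.0]]
[0, 0, 0.028] [[-1.0, -2.0], [-1.4, -1.7], [-0.7, -1.4], [-1.3, -1.2], [-0.8, 0.8], [-0.9, 0.7]]
```

The fit shows the tips at the right place in plan, but about 30 mm above the reported TCP instead of 12-19 mm below it. Contact force will settle the height. I'll go back over the place and down in small steps.

{"op": "send_rows", "data": {"moves": [{"linear": [0.08,0,0],"twist": [0,0,0],"grip": 0.506},{"linear": [0.08,0,0],"twist": [0,0,0],"grip": 0.506},{"linear": [0.08,0,0],"twist": [0,0,0],"grip": 0.506},{"linear": [0.08,0,0],"twist": [0,0,0],"grip": 0.506},{"linear": [0,0,0.1],"twist": [0,0,0],"grip": 0.506},{"linear": [0,0,0.1],"twist": [0,0,0],"grip": 0.506},{"linear": [0,0,0.02],"twist": [0,0,0],"grip": 0.506},{"linear": [0,0,0.01],"twist": [0,0,0],"grip": 0.506},{"linear": [0,0,0],"twist": [0,0,0],"grip": 0.506}]}}

```text
time_s: 6.78
ee_pos: [0.5559, -0.0355, 0.0891]
eef_rot: [0.0, 0.999, 0.039, 0.001]
contact_force: [-0.4, 0.3, 0.0]
grip_width: 0.0646
finger_force: 0.0
```

{"op": "send_rows", "data": {"moves": [{"linear": [0,0,0.01],"twist": [0,0,0],"grip": 0.506},{"linear": [0,0,0],"twist": [0,0,0],"grip": 0.506}]}}

```text
time_s: 7.02
ee_pos: [0.5547, -0.0354, 0.0829]
eef_rot: [0.0, 0.999, 0.039, 0.001]
contact_force: [-0.4, 0.1, -0.1]
grip_width: 0.0642
finger_force: 0.0
```

{"op": "send_rows", "data": {"moves": [{"linear": [0,0,0.008],"twist": [0,0,0],"grip": 0.506},{"linear": [0,0,0],"twist": [0,0,0],"grip": 0.506}]}}

```text
time_s: 7.28
ee_pos: [0.554, -0.0353, 0.0778]
eef_rot: [-0.0, 0.999, 0.039, -0.0]
contact_force: [0.0, 0.4, -0.1]
grip_width: 0.0643
finger_force: 0.0
```

{"op": "send_rows", "data": {"moves": [{"linear": [0,0,0.008],"twist": [0,0,0],"grip": 0.506},{"linear": [0,0,0],"twist": [0,0,0],"grip": 0.506}]}}

```text
time_s: 7.52
ee_pos: [0.554, -0.0352, 0.0736]
eef_rot: [-0.0, 0.999, 0.039, -0.0]
contact_force: [0.9, 0.6, -0.4]
grip_width: 0.0643
finger_force: 0.0
```

```bash
python3 - <<'E'
from h import *
im=arm.get_image("scene"); st()
a=cv2.resize(im["pixels"][110:210,180:310,::-1],None,fx=6,fy=6,interpolation=cv2.INTER_CUBIC)
cv2.imwrite("pics/s5.png",a)
E
```

```text
t 7.58 ee [ 0.5541 -0.0352  0.0738] stand mm [-0.1 10.3] yaw 4.48 z [-0.001  0.    -1.   ] F [-0.7 -0.4 -0.2] w 0.0645
```

View pics/s5.png

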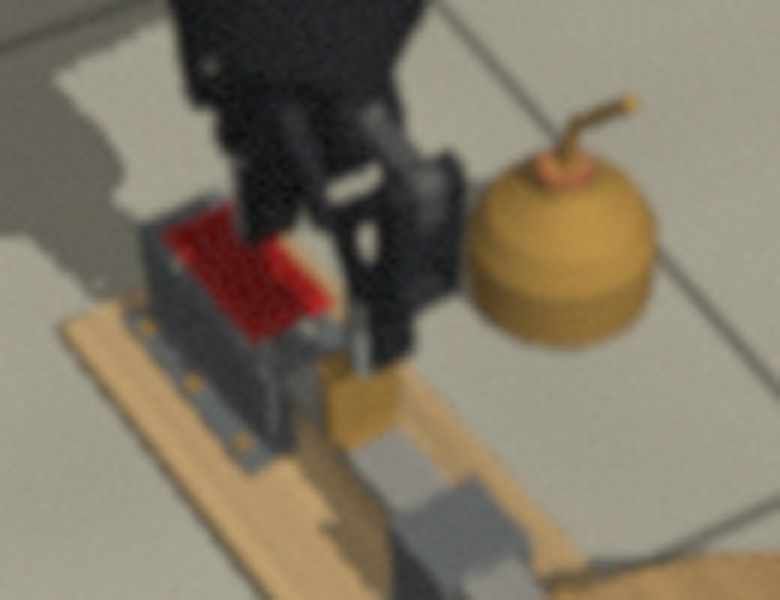

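Tip B (355-410, 360) now stands in front of the tab's upper right and tip A is over the red plate; there is no force at TCP z 0.074, so the tips really are higher than the reported TCP suggests. I'll widen to 70 mm for margin, shift 2 mm in +x and keep going down in steps.

{"op": "send_rows", "data": {"moves": [{"linear": [0.004,0,0],"twist": [0,0,0],"grip": 0.647},{"linear": [0,0,0],"twist": [0,0,0],"grip": 0.647},{"linear": [0,0,0.01],"twist": [0,0,0],"grip": 0.647},{"linear": [0,0,0.01],"twist": [0,0,0],"grip": 0.647},{"linear": [0,0,0.01],"twist": [0,0,0],"grip": 0.647},{"linear": [0,0,0],"twist": [0,0,0],"grip": 0.647}]}}

```text
time_s: 8.32
ee_pos: [0.5557, -0.035, 0.0582]
eef_rot: [-0.0, 0.999, 0.039, -0.001]
contact_force: [0.2, -0.0, 0.6]
grip_width: 0.0699
finger_force: 0.0
```

{"op": "send_rows", "data": {"moves": [{"linear": [0,0,0.008],"twist": [0,0,0],"grip": 0.647},{"linear": [0,0,0],"twist": [0,0,0],"grip": 0.647}]}}

```text
time_s: 8.57
ee_pos: [0.5561, -0.0351, 0.0548]
eef_rot: [-0.0, 0.999, 0.039, -0.0]
contact_force: [-0.9, -0.2, -0.2]
grip_width: 0.07
finger_force: 0.0
```

{"op": "send_rows", "data": {"moves": [{"linear": [0,0,0.008],"twist": [0,0,0],"grip": 0.647},{"linear": [0,0,0],"twist": [0,0,0],"grip": 0.647}]}}

```text
time_s: 8.82
ee_pos: [0.556, -0.0351, 0.0507]
eef_rot: [-0.0, 0.999, 0.039, -0.0]
contact_force: [0.6, -0.5, 0.0]
grip_width: 0.0702
finger_force: 0.0
```

{"op": "send_rows", "data": {"moves": [{"linear": [0,0,0.006],"twist": [0,0,0],"grip": 0.647},{"linear": [0,0,0],"twist": [0,0,0],"grip": 0.647}]}}

```text
time_s: 9.07
ee_pos: [0.5561, -0.0351, 0.0478]
eef_rot: [-0.0, 0.999, 0.039, -0.0]
contact_force: [0.2, -0.2, -0.4]
grip_width: 0.0705
finger_force: 0.0
```

{"op": "send_rows", "data": {"moves": [{"linear": [0,0,0.006],"twist": [0,0,0],"grip": 0.647},{"linear": [0,0,0],"twist": [0,0,0],"grip": 0.647}]}}

```text
time_s: 9.32
ee_pos: [0.5561, -0.0351, 0.0448]
eef_rot: [-0.0, 0.999, 0.039, -0.0]
contact_force: [-0.3, -0.3, 0.7]
grip_width: 0.0705
finger_force: 0.0
```

{"op": "send_rows", "data": {"moves": [{"linear": [0,0,0.006],"twist": [0,0,0],"grip": 0.647},{"linear": [0,0,0],"twist": [0,0,0],"grip": 0.647}]}}

```text
time_s: 9.57
ee_pos: [0.5561, -0.0351, 0.0417]
eef_rot: [-0.0, 0.999, 0.039, -0.0]
contact_force: [0.5, 0.6, -0.3]
grip_width: 0.0701
finger_force: 0.0
```

```bash
python3 - <<'E'
from h import *
im=arm.get_image("scene"); st()
a=cv2.resize(im["pixels"][110:210,180:310,::-1],None,fx=6,fy=6,interpolation=cv2.INTER_CUBIC)
cv2.imwrite("pics/s6.png",a)
E
```

```text
t 9.62 ee [ 0.5562 -0.0351  0.0419] stand mm [ 2.  10.3] yaw 4.48 z [-0.  0. -1.] F [-0.1 -0.4  0.3] w 0.0705
```

View pics/s6.png

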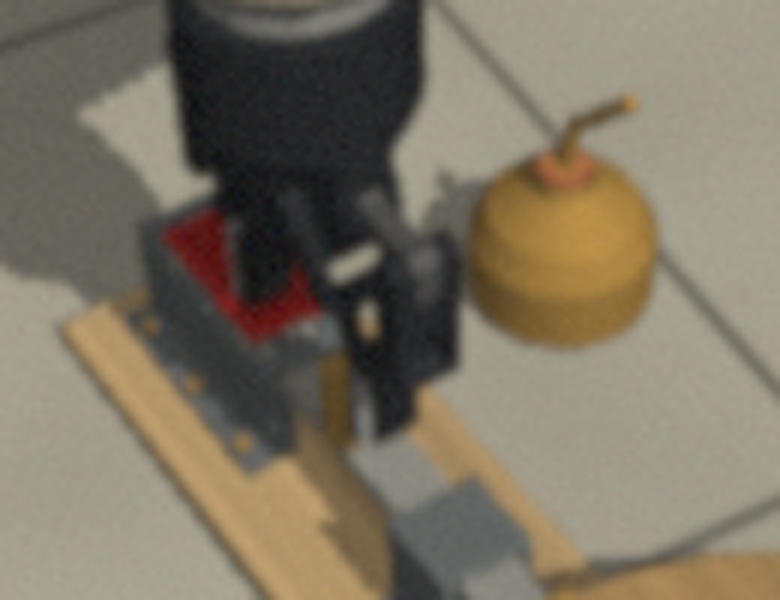

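Tip A (240-295, 300) is right above the red plate about midway, and tip B (360-412, 440) stands on the turntable side of the tab near the bar. Contact is close, so I'll use small steps.

{"op": "send_rows", "data": {"moves": [{"linear": [0.004,0,0.004],"twist": [0,0,0],"grip": 0.647},{"linear": [0,0,0],"twist": [0,0,0],"grip": 0.647}]}}

```text
time_s: 9.88
ee_pos: [0.5584, -0.035, 0.0403]
eef_rot: [0.0, 0.999, 0.039, -0.0]
contact_force: [-0.7, 0.5, 2.9]
grip_width: 0.0703
finger_force: 1.4
```

{"op": "send_rows", "data": {"moves": [{"linear": [0,0,0.004],"twist": [0,0,0],"grip": 0.647},{"linear": [0,0,0],"twist": [0,0,0],"grip": 0.647}]}}

```text
time_s: 10.12
ee_pos: [0.5585, -0.035, 0.0383]
eef_rot: [0.0, 0.999, 0.039, 0.0]
contact_force: [-1.7, 0.6, 3.7]
grip_width: 0.0705
finger_force: 1.9
```

{"op": "send_rows", "data": {"moves": [{"linear": [0,0,0.004],"twist": [0,0,0],"grip": 0.647},{"linear": [0,0,0],"twist": [0,0,0],"grip": 0.647}]}}

```text
time_s: 10.38
ee_pos: [0.5585, -0.035, 0.0363]
eef_rot: [0.0, 0.999, 0.039, 0.0]
contact_force: [-1.9, -0.1, 4.6]
grip_width: 0.0702
finger_force: 2.4
```

Contact came at TCP z of about 0.0405, and the spring force is rising as described. I'll press on to the stop.

{"op": "send_rows", "data": {"moves": [{"linear": [0,0,0.004],"twist": [0,0,0],"grip": 0.647},{"linear": [0,0,0],"twist": [0,0,0],"grip": 0.647}]}}

```text
time_s: 10.62
ee_pos: [0.5586, -0.0351, 0.0344]
eef_rot: [0.0, 0.999, 0.039, 0.0]
contact_force: [-2.6, 0.5, 5.2]
grip_width: 0.0702
finger_force: 2.8
```

{"op": "send_rows", "data": {"moves": [{"linear": [0,0,0.003],"twist": [0,0,0],"grip": 0.647},{"linear": [0,0,0],"twist": [0,0,0],"grip": 0.647}]}}

```text
time_s: 10.88
ee_pos: [0.5586, -0.0351, 0.0331]
eef_rot: [0.0, 0.999, 0.039, 0.0]
contact_force: [-3.2, 0.4, 6.3]
grip_width: 0.0702
finger_force: 3.2
```

{"op": "send_rows", "data": {"moves": [{"linear": [0,0,0.002],"twist": [0,0,0],"grip": 0.647},{"linear": [0,0,0],"twist": [0,0,0],"grip": 0.647}]}}

```text
time_s: 11.12
ee_pos: [0.5586, -0.0351, 0.0329]
eef_rot: [0.0, 0.999, 0.039, 0.0]
contact_force: [-4.9, 0.7, 10.1]
grip_width: 0.0703
finger_force: 5.1
```

The catch is on its stop (force has jumped to 10 N). Now I'll slide the hand away from the turntable, which is tool +y.

{"op": "send_rows", "data": {"moves": [{"linear": [0,0.006,0],"twist": [0,0,0],"grip": 0.647},{"linear": [0,0.006,0],"twist": [0,0,0],"grip": 0.647},{"linear": [0,0.006,0],"twist": [0,0,0],"grip": 0.647}]}}

```text
time_s: 11.5
ee_pos: [0.5605, -0.0425, 0.0331]
eef_rot: [-0.001, 0.999, 0.039, 0.002]
contact_force: [-1.3, 5.9, 8.1]
grip_width: 0.0705
finger_force: 4.0
```

{"op": "send_rows", "data": {"moves": [{"linear": [0,0.006,0],"twist": [0,0,0],"grip": 0.647},{"linear": [0,0.006,0],"twist": [0,0,0],"grip": 0.647},{"linear": [0,0.006,0],"twist": [0,0,0],"grip": 0.647}]}}

```text
time_s: 11.88
ee_pos: [0.5612, -0.0505, 0.033]
eef_rot: [-0.002, 0.999, 0.039, 0.002]
contact_force: [-0.4, 9.5, 9.2]
grip_width: 0.0705
finger_force: 6.4
```

{"op": "send_rows", "data": {"moves": [{"linear": [0,0.006,0],"twist": [0,0,0],"grip": 0.647},{"linear": [0,0.006,0],"twist": [0,0,0],"grip": 0.647},{"linear": [0,0.006,0],"twist": [0,0,0],"grip": 0.647}]}}

```text
time_s: 12.25
ee_pos: [0.562, -0.0597, 0.033]
eef_rot: [-0.002, 0.999, 0.039, 0.002]
contact_force: [-0.6, 9.0, 8.6]
grip_width: 0.0702
finger_force: 5.3
```

{"op": "send_rows", "data": {"moves": [{"linear": [0,0.006,0.001],"twist": [0,0,0],"grip": 0.647},{"linear": [0,0.006,0],"twist": [0,0,0],"grip": 0.647}]}}

```text
time_s: 12.5
ee_pos: [0.5624, -0.0652, 0.033]
eef_rot: [-0.002, 0.999, 0.039, 0.002]
contact_force: [-2.0, 11.7, 11.8]
grip_width: 0.0701
finger_force: 7.1
```

{"op": "send_rows", "data": {"moves": [{"linear": [0,0.006,0],"twist": [0,0,0],"grip": 0.647},{"linear": [0,0.004,0],"twist": [0,0,0],"grip": 0.647}]}}

```text
time_s: 12.75
ee_pos: [0.5629, -0.0705, 0.033]
eef_rot: [-0.002, 0.999, 0.039, 0.002]
contact_force: [-1.4, 10.5, 10.8]
grip_width: 0.0704
finger_force: 6.1
```

{"op": "send_rows", "data": {"moves": [{"linear": [0,0.004,0],"twist": [0,0,0],"grip": 0.647}]}}

```text
time_s: 12.88
ee_pos: [0.563, -0.0721, 0.033]
eef_rot: [-0.003, 0.999, 0.039, 0.002]
contact_force: [-2.6, 16.2, 12.9]
grip_width: 0.0703
finger_force: 10.4
```

The lateral force is rising, which may be the stop. I'll push a little more to confirm.

{"op": "send_rows", "data": {"moves": [{"linear": [0,0.003,0],"twist": [0,0,0],"grip": 0.647},{"linear": [0,0,0],"twist": [0,0,0],"grip": 0.647}]}}

```text
time_s: 13.12
ee_pos: [0.563, -0.0721, 0.033]
eef_rot: [-0.004, 0.999, 0.039, 0.001]
contact_force: [-3.1, 17.5, 12.8]
grip_width: 0.0707
finger_force: 14.2
```

{"op": "send_rows", "data": {"moves": [{"linear": [0,0.003,0],"twist": [0,0,0],"grip": 0.647},{"linear": [0,0,0],"twist": [0,0,0],"grip": 0.647}]}}

```text
time_s: 13.38
ee_pos: [0.563, -0.0721, 0.033]
eef_rot: [-0.005, 0.999, 0.04, 0.001]
contact_force: [-2.7, 22.5, 14.8]
grip_width: 0.0704
finger_force: 19.9
```

```bash
python3 - <<'E'
from h import *
im=arm.get_image("scene"); st()
for t,z in(("tab",.075),("catch_top",.061)):
    for l in arm.landmark_of(im,t)[:1]: print(t,l["at"],l["conf"],ray(im,l["at"],z))
a=cv2.resize(im["pixels"][110:210,180:310,::-1],None,fx=6,fy=6,interpolation=cv2.INTER_CUBIC)
# expected tab-face corners when drawn, from the scene fit
v=[.55423,-.04322,.1084]; c,s=np.cos(v[2]),np.sin(v[2])
for x,y,z,col in((14,9,90,(0,255,0)),(-14,9,90,(0,255,0)),(14,9,55,(0,255,0)),(14,34,90,(255,0,255)),(14,34,55,(255,0,255))):
    u=(np.array(proj(im,(v[0]+(c*x-s*y)/1e3,v[1]+(s*x+c*y)/1e3,z/1e3)))-[180,110])*6+3; cv2.circle(a,tuple(int(t) for t in u),4,col,-1)
cv2.imwrite("pics/s7.png",a)
E
```

```text
t 13.43 ee [ 0.563  -0.0721  0.033 ] stand mm [  5.9 -27.1] yaw 4.53 z [ 0.002  0.01  -1.   ] F [-2.4 23.2 14. ] w 0.0705
tab [166.1, 230.2] 0.91 [ 0.5592094  -0.04211716  0.075     ]
catch_top [155.7, 220.0] 0.52 [ 0.55909144 -0.0924438   0.061     ]
```

View pics/s7.png

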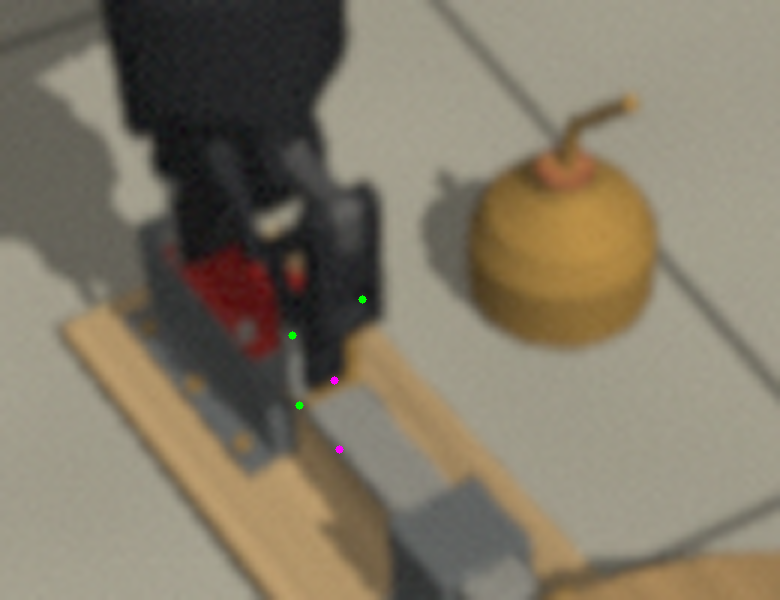

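The tab has moved about 27 mm (landmark at column 230, row 166), matching the drawn position, with the hand halted at rising force, so the bolt is at its stop and the catch is still down. I'll ease the side push, let the catch up, then clear the tab and rise.

{"op": "send_rows", "data": {"moves": [{"linear": [0,-0.004,0],"twist": [0,0,0],"grip": 0.647},{"linear": [0,0,0],"twist": [0,0,0],"grip": 0.647},{"linear": [0,0,-0.006],"twist": [0,0,0],"grip": 0.647},{"linear": [0,0,-0.006],"twist": [0,0,0],"grip": 0.647},{"linear": [0,0,-0.008],"twist": [0,0,0],"grip": 0.647},{"linear": [0,0,-0.008],"twist": [0,0,0],"grip": 0.647},{"linear": [0,0,0],"twist": [0,0,0],"grip": 0.647}]}}

```text
time_s: 14.4
ee_pos: [0.5599, -0.0724, 0.0427]
eef_rot: [-0.003, 0.999, 0.039, -0.001]
contact_force: [-0.2, 9.3, -2.0]
grip_width: 0.0703
finger_force: 4.7
```

{"op": "send_rows", "data": {"moves": [{"linear": [0,-0.008,0],"twist": [0,0,0],"grip": 0.647},{"linear": [0,0,-0.04],"twist": [0,0,0],"grip": 0.647},{"linear": [0,0,-0.08],"twist": [0,0,0],"grip": 0.647},{"linear": [0,0,-0.1],"twist": [0,0,0],"grip": 0.647},{"linear": [0,0,-0.1],"twist": [0,0,0],"grip": 0.647},{"linear": [0,0,0],"twist": [0,0,0],"grip": 0.647}]}}

```text
time_s: 15.15
ee_pos: [0.5648, -0.0732, 0.2135]
eef_rot: [0.002, 0.999, 0.039, 0.006]
contact_force: [-0.1, -1.1, 1.0]
grip_width: 0.07
finger_force: 0.0
```

```bash
python3 - <<'E'
from h import *
im=arm.get_image("scene"); st()
for t,z in(("tab",.075),("catch_top",.069),("cup",.058),("mould",.058),("oil_can",0)):
    for l in arm.landmark_of(im,t)[:1]: print(t,np.round(l["at"],1),round(l["conf"],2),np.round(ray(im,l["at"],z),4))
p=im["pixels"].astype(int); m=((p[...,0]>130)&(p[...,1]<60)&(p[...,2]<70)).astype(np.uint8)
k,lab,s2,ce=cv2.connectedComponentsWithStats(m); print(s2[1+s2[1:,4].argmax()])
E
```

```text
t 15.2 ee [ 0.5632 -0.0727  0.2099] stand mm [  6.  -27.8] yaw 4.46 z [ 0.008 -0.002 -1.   ] F [-0.3  0.  -0.4] w 0.0702
tab [167.9 231.2] 0.97 [ 0.5597 -0.0366  0.075 ]
catch_top [150.9 218.8] 0.83 [ 0.5579 -0.0992  0.069 ]
cup [290.9 290. ] 0.73 [0.595  0.2423 0.058 ]
mould [258.5 347.7] 0.62 [0.4753 0.2413 0.058 ]
oil_can [155.8 273. ] 0.9 [ 0.428  -0.0866  0.    ]
[208 144  25  22 211]
```

The red plate is back at its first image box, so the catch is fully up. That is only possible with the bolt in its drawn hole, and the cup, mould and can are where they were. Handing in.

```bash
python3 -c "
from plant import arm
print(arm.hand_in())"
```

```text
the job is handed in; nothing more can be done
None
```

I drew the bolt to its stop with the catch held down, let the catch spring up to lock it, and took the hand clear; the last camera check agreed, and the job was handed in at about 15 s (no verdict was returned).

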